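Unlock the tablet on the gaming desk

TASK

Unlock the tablet lying on the desk mat by drawing its lock pattern, a Z, with closed fingertips: touch the top left dot of the screen, slide lightly along the top row to the right, then down the diagonal through the centre dot to the bottom left, and along the bottom row to the last dot, and lift off. Top is where the padlock sign is; keep touching the glass all along the Z, touch no dot that is not on it, leave the tablet lying where it is and everything around it alone.

Things in the scene. Friction and masses are not known exactly. Their poses are not given: they have to be found in the camera images.
- tablet: tablet in a grey case, 160 x 252 x 10 mm, 0.4 to 0.7 kg, loose and flat on a 4 mm desk mat: its glass, flat, hard and slippery, lies 14 mm above the table top. Origin: centre of its underside; x to the screen's right, y to its top (padlock sign, camera), which is turned to the robot, give or take 45 degrees. The dark screen shows 3 x 3 white dots, 11 mm wide, 50 mm apart
- dot_tl: top left dot of the lock screen (first dot); origin on the surface of the glass, axes as the tablet's
- dot_tc: top middle dot of the lock screen (second dot); origin on the surface of the glass, axes as the tablet's
- dot_tr: top right dot of the lock screen (third dot: the Z turns here); origin on the surface of the glass, axes as the tablet's
- dot_mc: centre dot of the lock screen (fourth dot); origin on the surface of the glass, axes as the tablet's; 28 mm below the middle of the tablet (tablet x 0, y -28 mm). A dot is only drawn on the flat glass, does not give, and feels the fingertips on a 12 mm square
- dot_bl: bottom left dot of the lock screen (fifth dot: the Z turns here); origin on the surface of the glass, axes as the tablet's
- dot_bc: bottom middle dot of the lock screen (sixth dot); origin on the surface of the glass, axes as the tablet's
- dot_br: bottom right dot of the lock screen (seventh and last dot); origin on the surface of the glass, axes as the tablet's
- dot_ml: middle left dot of the lock screen (not on the Z); origin on the surface of the glass, axes as the tablet's
- dot_mr: middle right dot of the lock screen (not on the Z); origin on the surface of the glass, axes as the tablet's
- gap_top: 12 mm square of bare glass on the Z, halfway between its second and third dots, level with the rest and unmarked; origin on the surface of the glass
- gap_diag: 12 mm square of bare glass on the Z, halfway between its fourth and fifth dots, level with the rest and unmarked; origin on the surface of the glass
- gap_bottom: 12 mm square of bare glass on the Z, halfway between its sixth and last dots, level with the rest and unmarked; origin on the surface of the glass
- stylus: white tablet pen, 163 mm long, 9 mm thick, lying beside the tablet's right edge; origin under its middle
- earbuds: white rounded earbuds case, 46 x 60 x 25 mm, on the mat off the tablet's left edge; origin under its middle
- figure: little toy figure, 34 mm across, 57 mm high, standing on the mat off the tablet's right edge; origin under its middle
- mouse: computer mouse, 118 x 58 x 37 mm, on the mat at the +y side; origin under its middle
- controller: white game controller, about 165 x 110 x 52 mm, on the mat at the -y side; origin under its middle
- mug: white mug, 80 mm wide, 92 mm high, standing on the mat at one side; origin under its middle
- bunny: cream rabbit ornament, 66 mm wide, 143 mm high, standing on the mat at one side; origin under its middle

How it is judged:
On the way, in this order (a step that is already met when the one before it is completed fails the run):
1. the fingertips touch the top left dot (contact force between the fingers and dot_tl above 0.1 N), for 0.02 s.
2. the fingertips touch the top middle dot (contact force between the fingers and dot_tc above 0.1 N), for 0.02 s.
3. the fingertips are still on the glass on the way to the next dot (contact force between the fingers and gap_top above 0.1 N), for 0.02 s.
4. the fingertips touch the top right dot (contact force between the fingers and dot_tr above 0.1 N), for 0.02 s.
5. the fingertips touch the centre dot (contact force between the fingers and dot_mc above 0.1 N), for 0.02 s.
6. the fingertips are still on the glass on the way to the next dot (contact force between the fingers and gap_diag above 0.1 N), for 0.02 s.
7. the fingertips touch the bottom left dot (contact force between the fingers and dot_bl above 0.1 N), for 0.02 s.
8. the fingertips touch the bottom middle dot (contact force between the fingers and dot_bc above 0.1 N), for 0.02 s.
9. the fingertips are still on the glass on the way to the next dot (contact force between the fingers and gap_bottom above 0.1 N), for 0.02 s.
10. the fingertips touch the bottom right dot (contact force between the fingers and dot_br above 0.1 N), for 0.02 s.
At the end, for the whole second after the job is handed in: All seven dots of the Z and, on each of its three strokes, the bare glass before the stroke's last dot have been touched in order; the tablet lies flat and still within 10 mm of where it was, and the things around it within 15 mm (distance of tablet from where it was at the start of the episode below 0.01 m and angle between tablet's own z axis and vertical below 0.03 rad and linear speed of tablet below 0.01 m/s and distance of each of stylus, earbuds, figure, mouse, controller, mug, bunny from where it was at the start of the episode below 0.015 m).
It fails at once if a dot that is not on the Z is touched (contact force between the fingers and dot_ml above 0.1 N or contact force between the fingers and dot_mr above 0.1 N).
It fails at once if the fingertips press hard on a dot while sliding (over 30 N) (contact force between the fingers and dot_tc above 30 N or contact force between the fingers and dot_tr above 30 N or contact force between the fingers and dot_mc above 30 N or contact force between the fingers and dot_bl above 30 N or contact force between the fingers and dot_bc above 30 N or contact force between the fingers and dot_br above 30 N).
It fails at once if the tablet is shifted by more than 10 mm, tipped or lifted (distance of tablet from where it was at the start of the episode above 0.01 m or angle between tablet's own z axis and vertical above 0.05 rad).
It fails at once if one of the things lying about is moved by more than 15 mm or lifted (distance of any of stylus, earbuds, figure, mouse, controller, mug, bunny from where it was at the start of the episode above 0.015 m).
It also fails if it takes over 48 s, if anything falls off the work surface, if the arm or the gripper's body presses on something with over 40 N, if the wrist force passes 120 N, or if a joint passes its speed limit or range.

ROBOT

A 6-joint arm with a two-finger parallel gripper is mounted at the origin on the work surface. World frame = base frame: x ahead of the robot, y to its left, z up, the work surface at z = 0. Lengths are in m, angles in rad, forces in N, time in s.
With the tool pointing down it reaches from about 0.375 to 0.9 m from the base axis. Payload 3.1 kg.
Tool frame: the origin (TCP) lies midway between the tips of the shut fingers; the grasp point (between the pads) lies 19 mm behind it (env.pinch_z is the z of the grasp point in the tool frame, in m); z points along the fingers, x is the direction in which the jaws open and shut, and the axes are right-handed (so a half turn about z gives the same grasp; the last joint's range is limited). The gripper opens to 85 mm and grips with 20 to 120 N. Pads are 22 mm wide; open, the fingers measure 114 mm over their backs; the gripper's body (76 mm by 85 mm) begins 54 mm behind the grasp point. The pads swing forward as they close: fully open they stand 13 mm farther back than shut.
Start: joints at [1.099, 0.527, 1.433, -0, 1.181, -0.178], TCP at [0.181, 0.598, 0.231] pointing down, gripper open.
Joint ranges: [-3.08, 3.08], [-0.75, 2.2], [0.22, 2.44], [-1.43, 4.57], [0, 2.65], [-2.85, 2.85]. Speed limits (rad/s): [2.79, 2.79, 3.14, 3.14, 3.14, 3.14].

INTERFACE

Orientations are given as a unit quaternion [x, y, z, w].
In Python, from plant import get_obs, viewer, env gives the robot as it stands. The module is installed in compiled form; this text tells all that it offers.
- The arm moves only by the tool carry_out, never from a script. Its argument "deltas" is a list of rows, each a list of 7 numbers: the turn, a rotation vector about the tool's x, y, z in units of 10 degrees (1.0 is 10 degrees), then the shift along the tool's x, y, z in units of 60 mm (1.0 is 60 mm), then the gripper command: -1 is fully open, 1 is shut, values between are in proportion. In form: [[rx, ry, rz, x, y, z, claw], ...]. A call has 1 to 5 rows; each row is the pose to reach, as a shift and turn from the pose measured when the call began, along the tool's axes at that moment; what a row does not reach only later rows make up. A row lasts 1/8 s, in which the tool goes at most 62.5 mm and 10.7 degrees, less where a joint would pass 70% of its speed; a pose out of reach is approached as far as the arm can. A call with a gripper value outside its range is refused whole. The fingers move at their own pace and stop on an object; "force" is the grip in N (left out, the last holds). Time passes only in rows, so rows that repeat a pose let the fingers close. It gives the time, the measured TCP pose, the force and the opening at its end, in the units of the state.
- get_obs(): the state, without advancing time (a new reading comes with each control period).
- viewer.grab_frame(name): name is "side" or "top" or "wrist"; returns a dict with "img" (420x560x3 uint8, red, green, blue), "z_map" (420x560 float32, m along the optical axis (not along the pixel's ray), 0 where there is no reading), "mtx" (3x3 intrinsics, pixels), "T" (4x4, takes a point from camera to world coordinates); the wrist camera has in their place "T_tool_cam" (4x4, takes a point from camera to tool coordinates, whose origin is the TCP and whose axes are the tool frame's). Camera axes: x right, y down, z forward; pixel columns grow to the right and rows downward; lengths in m; the calibration is good to about 2 mm. The wrist camera is an equidistant fisheye: a pixel r from the principal point sees the ray r / f radians off the axis. A picture is of the moment at which its call begins: read the wrist's pose just before it.
- env.hand_in(): hands the job in, once; it reports no verdict.
The state is a dict: "clock": time; "joint_pos": joint angles; "joint_vel": joint speeds; "tau": joint torques, N m; "tcp_pos": TCP position; "orientation": TCP orientation; "wrist_force": force on the tool from outside, world axes, zero at the start; "torque": the same for the moment, N m; "finger_gap": finger opening in m.
Only numpy, scipy, OpenCV 4.12 (cv2) and the standard library are available. Lean on these libraries where they do the work, as an engineer would, in place of code of your own. Each camera call takes 0.05 s, during which the arm holds its last target.

## Working session

There is one attempt and no reset: what is moved stays moved. The work goes in short steps, Python scripts to look and compute and a tool call to move; the robot and the scene stay as the last step left them, time stands still between calls to the robot, and variables do not carry over. Pictures are saved under pics/ and viewed, and the job is handed in when it is done.

Besides the shell and the picture viewer there is one more tool, called after "Request:" in YAML: its name, and indented under it one key for each argument. carry_out: Moves the arm, as the interface text tells. Its arguments: {"type":"object","properties":{"deltas":{"type":"array"},"force":{"type":"number"}},"required":["deltas"]}

```bash
mkdir -p pics; python3 - <<'E'
from plant import get_obs, viewer, env
import cv2,numpy as np,pickle
o=get_obs(); print(o['clock'],o['tcp_pos'],o['orientation'],o['wrist_force'],o['finger_gap'])
d={}
for n in ['top','side']:
    f=viewer.grab_frame(n); d[n]=f
    cv2.imwrite(f'pics/{n}0.png',f['img'][:,:,::-1]); print(n,f['mtx'],f['T'])
pickle.dump(d,open('f0.pkl','wb'))
E
```

```text
0.0 [0.18065065 0.59756466 0.23032655] [ 8.02985142e-01  5.95998007e-01 -9.85286167e-04  5.16390908e-04] [-0.07524057  1.0031305   0.1243718 ] 0.08497263138613745
top [[436.14019762   0.         275.870561  ]
 [  0.         436.14019762 215.94029367]
 [  0.           0.           1.        ]] [[ 0.01901577 -0.99047527  0.1363713   0.38078565]
 [-0.99962549 -0.02151911 -0.01690606  0.01357765]
 [ 0.01967962 -0.13599875 -0.99051353  1.08379527]
 [ 0.          0.          0.          1.        ]]
side [[414.80047278   0.         278.90943743]
 [  0.         414.80047278 209.13712991]
 [  0.           0.           1.        ]] [[-0.99527301 -0.08088304  0.05375479  0.46341011]
 [-0.09612129  0.74136804 -0.66417929  0.71444898]
 [ 0.01386876 -0.6662067  -0.74563818  0.84814868]
 [ 0.          0.          0.          1.        ]]
```

View pics/top0.png

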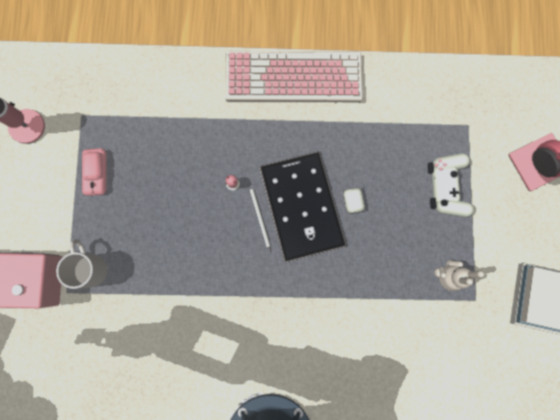

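View pics/side0.png

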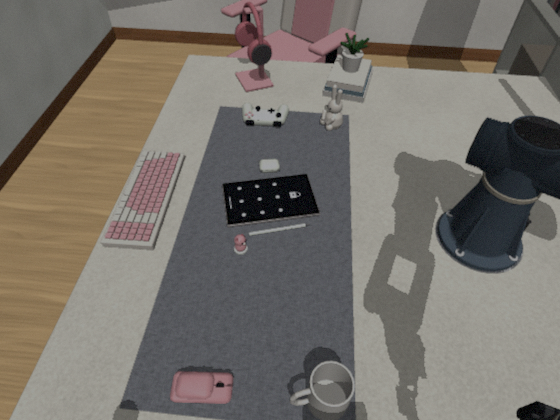

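The top view shows the tablet centred near (303,205). The padlock is at (310,232), toward the robot, with the stylus and figure to image-left (the tablet's right) and the earbuds to image-right. All nine dots show in both views. Next I'll locate them.

```bash
cat > loc.py <<'E'
import cv2,numpy as np
# approx pixels: rows from tablet top; each left->right in screen frame
import itertools
def blobs(f,box,thr):
    x0,y0,x1,y1=box
    g=cv2.cvtColor(f['img'],cv2.COLOR_RGB2GRAY)[y0:y1,x0:x1].astype(float)
    m=(g>thr).astype(np.uint8)
    n,l,s,c=cv2.connectedComponentsWithStats(m,connectivity=8)
    out=[]
    for i in range(1,n):
        if 4<=s[i,4]<=150:
            k=cv2.dilate((l==i).astype(np.uint8),np.ones((3,3)))>0
            ys,xs=np.nonzero(k); w=np.clip(g[k]-20,0,None)
            out.append(((xs*w).sum()/w.sum()+x0,(ys*w).sum()/w.sum()+y0,s[i,4]))
    return out
def ray(f,u,v,z):
    d=f['T'][:3,:3]@np.array([(u-f['mtx'][0,2])/f['mtx'][0,0],(v-f['mtx'][1,2])/f['mtx'][1,1],1])
    o=f['T'][:3,3]; return o+d*(z-o[2])/d[2]
E
python3 - <<'E'
import pickle; from loc import *
d=pickle.load(open('f0.pkl','rb'))
for n,box in [('top',(265,155,345,258)),('side',(225,178,316,222))]:
    f=d[n]
    for u,v,a in blobs(f,box,90):
        p=ray(f,u,v,.014); z=f['z_map'][int(round(v)),int(round(u))]
        q=f['T']@np.array([(u-f['mtx'][0,2])/f['mtx'][0,0]*z,(v-f['mtx'][1,2])/f['mtx'][1,1]*z,z,1])
        print(n,round(u,1),round(v,1),a,p.round(4),q[:3].round(3))
E
```

```text
top 290.8 163.8 43 [ 0.6616 -0.0398  0.014 ] [ 0.661 -0.04   0.015]
top 313.1 170.6 26 [ 0.6453 -0.0961  0.014 ] [ 0.645 -0.096  0.016]
top 293.8 175.5 28 [ 0.6314 -0.0478  0.014 ] [ 0.631 -0.048  0.015]
top 274.6 180.4 29 [6.179e-01 2.000e-04 1.400e-02] [0.618 0.    0.013]
top 318.4 189.5 28 [ 0.5971 -0.1097  0.014 ] [ 0.597 -0.11   0.015]
top 299.2 194.5 28 [ 0.5834 -0.0618  0.014 ] [ 0.583 -0.062  0.014]
top 279.7 199.5 28 [ 0.5697 -0.0135  0.014 ] [ 0.57  -0.014  0.01 ]
top 323.7 208.7 28 [ 0.5489 -0.1234  0.014 ] [ 0.549 -0.123  0.016]
top 304.4 213.7 29 [ 0.5353 -0.0754  0.014 ] [ 0.535 -0.075  0.014]
top 284.8 218.8 28 [ 0.5215 -0.0269  0.014 ] [ 0.522 -0.027  0.014]
top 309.4 232.0 119 [ 0.4899 -0.0882  0.014 ] [ 0.49  -0.088  0.016]
side 226.8 180.0 5 [ 0.6829 -0.1241  0.014 ] [ 0.685 -0.133  0.005]
side 234.5 179.0 6 [ 0.6619 -0.1305  0.014 ] [ 0.664 -0.14   0.004]
side 274.0 183.8 11 [ 0.5468 -0.1236  0.014 ] [ 0.547 -0.124  0.014]
side 256.5 185.9 10 [ 0.5951 -0.1097  0.014 ] [ 0.595 -0.109  0.014]
side 239.0 187.9 11 [ 0.6432 -0.0963  0.014 ] [ 0.644 -0.099  0.012]
side 
[... 580 characters left out ...]
0e-04  1.400e-02] [0.615 0.002 0.016]
side 309.2 215.0 5 [ 0.4413 -0.0164  0.014 ] [ 0.441 -0.02   0.01 ]
side 293.6 217.1 6 [ 0.4821 -0.0048  0.014 ] [ 0.482 -0.008  0.01 ]
side 300.5 216.1 4 [ 0.4641 -0.0102  0.014 ] [ 0.464 -0.014  0.009]
side 278.5 219.0 6 [0.5212 0.0064 0.014 ] [0.522 0.002 0.009]
side 286.6 218.0 6 [0.5004 0.0007 0.014 ] [ 0.5   -0.002  0.011]
side 306.8 219.5 10 [4.468e-01 1.000e-04 1.400e-02] [ 0.447 -0.007  0.006]
side 312.5 219.5 4 [ 0.4318 -0.0016  0.014 ] [ 0.431 -0.01   0.004]
side 263.2 220.6 7 [0.5609 0.0161 0.014 ] [0.561 0.015 0.012]
side 271.0 220.0 7 [0.5405 0.0119 0.014 ] [0.541 0.01  0.012]
side 287.5 220.3 8 [0.4973 0.0081 0.014 ] [ 0.498 -0.     0.004]
```

The two views agree within 2 mm. All spacings come to 50 mm and the height readings match 14 mm. I'll go to a hover with tool x along screen-down and tool y along screen-left.

```bash
cat >> loc.py <<'E'
from scipy.spatial.transform import Rotation as R
D=dict(tl=(.5480,-.1235),tc=(.5342,-.0753),tr=(.5207,-.0272),ml=(.5961,-.1097),mc=(.5824,-.0618),mr=(.5687,-.0136),bl=(.6443,-.0962),bc=(.6305,-.048),br=(.6169,0.))
P=np.array([D[k] for k in D]); uv=np.array([(i,j) for j in (1,0,-1) for i in (-1,0,1)])*.05
C=P.mean(0); M=((P-C)[:,0]+1j*(P-C)[:,1])@np.conj(uv[:,0]+1j*uv[:,1]); th=np.angle(M)
Q=np.array([[np.cos(th),-np.sin(th)],[np.sin(th),np.cos(th)]])
fit={k:C+Q@a for k,a in zip(D,uv)}
down=-Q[:,1]
def to(o,x,y,z,yaw=True):
    r=R.from_quat(o['orientation']); t=r.inv().apply(np.array([x,y,z])-o['tcp_pos'])/.06
    xd=np.r_[down,0]; zd=np.array([0,0,-1.]); T=R.from_matrix(np.c_[xd,np.cross(zd,xd),zd])
    return np.r_[(r.inv()*T).as_rotvec(degrees=True)/10,t].round(3)
E
python3 - <<'E'
from plant import get_obs
from loc import *
print(np.degrees(th),[np.linalg.norm(fit[k]-D[k]).round(4) for k in D],fit['tl'],down)
print(to(get_obs(),*fit['tl'],.07))
E
```

```text
105.84705327817495 [np.float64(0.0001), np.float64(0.0001), np.float64(0.0001), np.float64(0.0001), np.float64(0.0001), np.float64(0.0001), np.float64(0.0001), np.float64(0.0001), np.float64(0.0001)] [ 0.54797604 -0.12345322] [0.96199406 0.27307036]
[ 4.000e-03  1.100e-02  5.732e+00 -9.726e+00  9.341e+00  2.690e+00]
```

Request:
carry_out:
  deltas:
    - [0,0,0.8,-0.7,0.65,0,1]
    - [0,0,1.6,-1.4,1.3,0,1]
    - [0,0,2.4,-2.1,2.0,0,1]
    - [0,0,3.2,-2.8,2.7,0,1]
    - [0,0,4.0,-3.5,3.35,0,1]
  force: 40

```text
clock: 0.72
tcp_pos: [0.3129, 0.3367, 0.2306]
orientation: [0.959, 0.283, -0.001, 0.001]
wrist_force: [0.5, -0.3, 0.2]
finger_gap: -0.0001
```

```bash
python3 - <<'E'
from plant import get_obs
from loc import *
o=get_obs();print(o['tcp_pos'],o['joint_pos'],o['finger_gap'],to(o,*fit['tl'],.07))
E
```

```text
[0.31287002 0.33670268 0.23062152] [ 5.78968698e-01  3.07858111e-01  1.83219056e+00 -1.44262480e-03
  1.00320841e+00  5.19504323e-03] -8.608703465993004e-05 [ 8.000e-03  8.000e-03  1.707e+00 -8.740e-01  8.564e+00  2.689e+00]
```

Request:
carry_out:
  deltas:
    - [0,0,0.4,-0.1,0.9,0.2,1]
    - [0,0,0.8,-0.2,1.8,0.4,1]
    - [0,0,1.2,-0.3,2.7,0.6,1]
    - [0,0,1.7,-0.4,3.6,0.8,1]
    - [0,0,1.7,-0.5,4.5,1.0,1]

```text
clock: 1.35
tcp_pos: [0.435, 0.0919, 0.1706]
orientation: [0.99, 0.138, -0.0, 0.001]
wrist_force: [0.5, 1.2, 0.0]
finger_gap: -0.0005
```

```bash
python3 - <<'E'
from plant import get_obs
from loc import *
o=get_obs();print(o['tcp_pos'],o['joint_pos'],o['finger_gap'],to(o,*fit['tl'],.07))
E
```

```text
[0.43495398 0.09194742 0.17055408] [-0.04279596  0.38883531  1.93469373 -0.00243794  0.81861875 -0.31821007] -0.0004892925958685766 [9.000e-03 6.000e-03 3.000e-03 8.320e-01 3.966e+00 1.681e+00]
```

Request:
carry_out:
  deltas:
    - [0,0,0,0.2,0.9,0.2,1]
    - [0,0,0,0.4,1.8,0.5,1]
    - [0,0,0,0.6,2.7,0.8,1]
    - [0,0,0,0.8,3.5,1.2,1]
    - [0,0,0,0.83,3.97,1.5,1]

```text
clock: 1.98
tcp_pos: [0.5494, -0.1263, 0.0796]
orientation: [0.991, 0.137, 0.0, 0.001]
wrist_force: [0.2, 0.1, -0.1]
finger_gap: 0.0001
```

Request:
carry_out:
  deltas:
    - [0,0,0,0,0,0,1]
    - [0,0,0,0,0,0,1]

```text
clock: 2.22
tcp_pos: [0.5486, -0.1255, 0.0796]
orientation: [0.991, 0.137, -0.001, 0.001]
wrist_force: [-1.3, -0.6, 0.2]
finger_gap: -0.0
```

```bash
python3 - <<'E'
from plant import get_obs,viewer
from loc import *
o=get_obs();print(o['clock'],o['tcp_pos'],o['wrist_force'],to(o,*fit['tl'],.02))
f=viewer.grab_frame('wrist');cv2.imwrite('pics/w1.png',f['img'][:,:,::-1]);print(f['T_tool_cam'],f['mtx'])
f=viewer.grab_frame('side');cv2.imwrite('pics/s1.png',cv2.resize(f['img'][120:300,150:390,::-1],(800,600),interpolation=cv2.INTER_CUBIC))
E
```

```text
2.225 [ 0.5485921  -0.12553501  0.07956439] [-1.29782601 -0.55382063  0.15584766] [ 0.006  0.008 -0.008  0.001 -0.037  0.993]
[[ 9.99999824e-01 -5.91342414e-04 -4.00860332e-05 -6.54422509e-04]
 [ 5.78603754e-04  9.59319875e-01  2.82320815e-01 -7.12572922e-02]
 [-1.28492944e-04 -2.82320788e-01  9.59320049e-01 -1.42791949e-01]
 [ 0.00000000e+00  0.00000000e+00  0.00000000e+00  1.00000000e+00]] [[325.1922621    0.         280.91215265]
 [  0.         325.1922621  211.70173972]
 [  0.           0.           1.        ]]
```

View pics/w1.png

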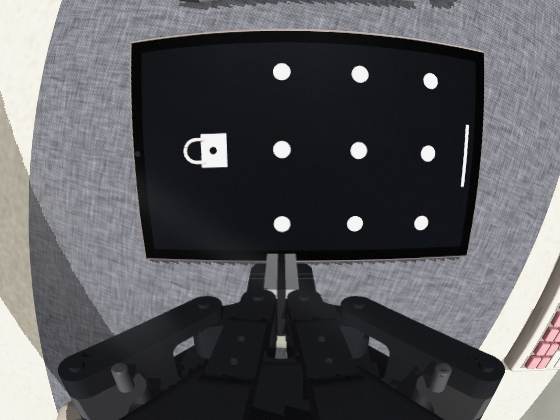

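View pics/s1.png

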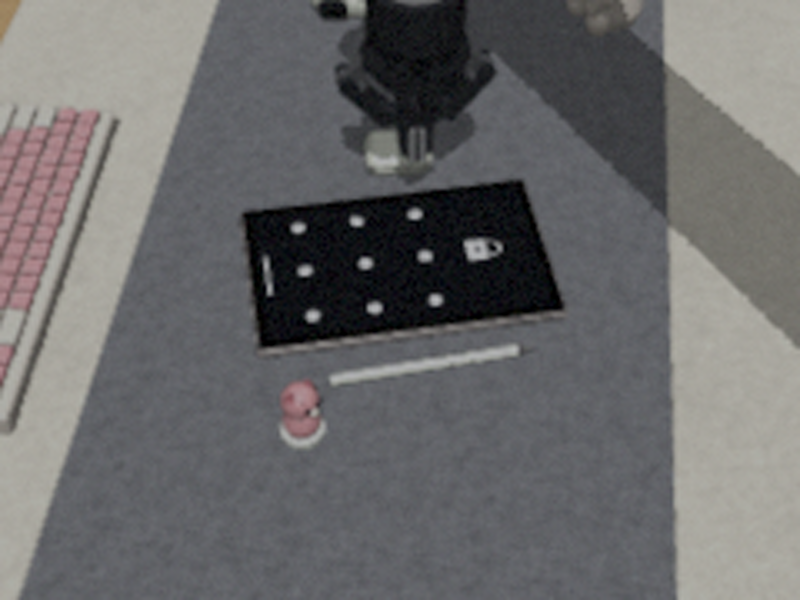

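The wrist view shows the padlock at (208,151). The left column of dots (tl, ml, bl) is at (282,224), (355,224), (421,223), and the fingertips are near (281,255). I'll cross-check the dot positions through the wrist camera.

```bash
python3 - <<'E'
from plant import get_obs,viewer
from loc import *
o=get_obs(); f=viewer.grab_frame('wrist')
W=np.eye(4);W[:3,:3]=R.from_quat(o['orientation']).as_matrix();W[:3,3]=o['tcp_pos']
T=W@f['T_tool_cam']
names=['tr','mr','br','tc','mc','bc','tl','ml','bl']
b=[x for x in blobs(f,(260,50,445,240),130) if x[2]>60 or True]
for u,v,a in b:
    x,y=(u-f['mtx'][0,2])/f['mtx'][0,0],(v-f['mtx'][1,2])/f['mtx'][1,1]
    r=np.hypot(x,y); d=T[:3,:3]@np.array([x/r*np.sin(r),y/r*np.sin(r),np.cos(r)])
    p=T[:3,3]+d*(.014-T[2,3])/d[2]
    k=min(fit,key=lambda k:np.linalg.norm(fit[k]-p[:2]))
    print(k,round(u),round(v),a,p.round(4),'diff mm',((p[:2]-fit[k])*1e3).round(1))
print(to(o,*fit['tl'],.03))
E
```

```text
[ 0.011  0.002 -0.    -0.007 -0.029  0.838]
```

```bash
python3 - <<'E'
from plant import get_obs,viewer
from loc import *
o=get_obs(); f=viewer.grab_frame('wrist')
W=np.eye(4);W[:3,:3]=R.from_quat(o['orientation']).as_matrix();W[:3,3]=o['tcp_pos']
T=W@f['T_tool_cam']
g=cv2.cvtColor(f['img'],cv2.COLOR_RGB2GRAY); n,l,s,c=cv2.connectedComponentsWithStats((g>130).astype(np.uint8))
for i in range(1,n):
    u,v=c[i]
    if not(150<s[i,4]<500 and 260<u<445 and 50<v<240): continue
    x,y=(u-f['mtx'][0,2])/f['mtx'][0,0],(v-f['mtx'][1,2])/f['mtx'][1,1]
    r=np.hypot(x,y); d=T[:3,:3]@np.array([x/r*np.sin(r),y/r*np.sin(r),np.cos(r)])
    p=T[:3,3]+d*(.014-T[2,3])/d[2]
    k=min(fit,key=lambda k:np.linalg.norm(fit[k]-p[:2]))
    print(k,round(u),round(v),s[i,4],p.round(4),'diff mm',((p[:2]-fit[k])*1e3).round(1))
o=get_obs();print(o['clock'],o['tcp_pos'],to(o,*fit['tl'],.03))
E
```

```text
tr 280 72 238 [ 0.5205 -0.0278  0.014 ] diff mm [-0.2 -0.6]
mr 359 74 225 [ 0.5687 -0.0141  0.014 ] diff mm [-0.1 -0.5]
br 429 81 186 [ 6.169e-01 -4.000e-04  1.400e-02] diff mm [ 0.  -0.5]
tc 281 150 249 [ 0.5342 -0.076   0.014 ] diff mm [-0.1 -0.7]
mc 357 151 227 [ 0.5824 -0.0624  0.014 ] diff mm [-0.1 -0.7]
bc 426 153 186 [ 0.6305 -0.0486  0.014 ] diff mm [ 0.  -0.5]
tl 281 224 210 [ 0.5479 -0.1242  0.014 ] diff mm [-0.1 -0.7]
ml 353 223 191 [ 0.5961 -0.1105  0.014 ] diff mm [ 0.  -0.7]
bl 419 223 163 [ 0.6442 -0.0968  0.014 ] diff mm [ 0.  -0.6]
2.425 [ 0.54919861 -0.12509885  0.08047394] [ 0.015 -0.001  0.002 -0.012 -0.034  0.841]
```

All three cameras agree within 1 mm. Descending.

Request:
carry_out:
  deltas:
    - [0,0,0,0,-0.02,0.3,1]
    - [0,0,0,0,-0.02,0.6,1]
    - [0,0,0,0,-0.02,0.85,1]
    - [0,0,0,0,-0.02,0.95,1]
    - [0,0,0,0,-0.02,0.95,1]

```text
clock: 3.05
tcp_pos: [0.5486, -0.124, 0.0228]
orientation: [0.99, 0.138, -0.0, 0.001]
wrist_force: [0.1, 0.4, 0.7]
finger_gap: 0.0002
```

```bash
python3 - <<'E'
from plant import get_obs,viewer
from loc import *
o=get_obs();print(o['clock'],o['tcp_pos'],o['wrist_force'],to(o,*fit['tl'],.014))
E
```

```text
3.05 [ 0.54863505 -0.12398353  0.02283339] [0.07514344 0.35367745 0.66022401] [ 0.01   0.004  0.001 -0.008 -0.012  0.147]
```

Request:
carry_out:
  deltas:
    - [0,0,0,0,0,0.05,1]
    - [0,0,0,0,0,0.1,1]
    - [0,0,0,0,0,0.15,1]
    - [0,0,0,0,0,0.15,1]

```text
clock: 3.55
tcp_pos: [0.5489, -0.1241, 0.0141]
orientation: [0.99, 0.138, 0.0, 0.001]
wrist_force: [-0.9, -0.5, 1.8]
finger_gap: -0.0
```

Request:
carry_out:
  deltas:
    - [0,0,0,0,0,0.02,1]
    - [0,0,0,0,0,0.03,1]
    - [0,0,0,0,0,0.03,1]

```text
clock: 3.92
tcp_pos: [0.5489, -0.1241, 0.0141]
orientation: [0.99, 0.138, 0.0, 0.001]
wrist_force: [-2.8, 1.1, 13.3]
finger_gap: 0.0004
```

```bash
python3 - <<'E'
from plant import get_obs,viewer
from loc import *
o=get_obs();print(o['clock'],o['tcp_pos'],o['wrist_force'],to(o,*fit['tr'],.014))
E
```

```text
3.925 [ 0.54887302 -0.12412687  0.01406571] [-2.77753246  1.1115487  13.31918691] [ 1.600e-02 -1.000e-03  2.000e-03 -1.100e-02 -1.682e+00 -3.000e-03]
```

Request:
carry_out:
  deltas:
    - [0,0,0,-0.01,-0.12,0.02,1]
    - [0,0,0,-0.01,-0.24,0.02,1]
    - [0,0,0,-0.01,-0.36,0.02,1]
    - [0,0,0,-0.01,-0.48,0.02,1]
    - [0,0,0,-0.01,-0.6,0.02,1]

```text
clock: 4.55
tcp_pos: [0.5415, -0.0915, 0.0141]
orientation: [0.99, 0.138, 0.003, 0.004]
wrist_force: [1.7, -4.9, 6.7]
finger_gap: 0.0002
```

```bash
python3 - <<'E'
from plant import get_obs,viewer
from loc import *
o=get_obs();print(o['clock'],o['tcp_pos'],o['wrist_force'],to(o,*fit['tr'],.014))
f=viewer.grab_frame('side');cv2.imwrite('pics/s2.png',cv2.resize(f['img'][120:300,150:390,::-1],(800,600),interpolation=cv2.INTER_CUBIC))
E
```

```text
4.55 [ 0.54148523 -0.09150683  0.01410591] [ 1.6945552  -4.94042196  6.71830921] [ 0.048 -0.033  0.006 -0.04  -1.125 -0.008]
```

View pics/s2.png

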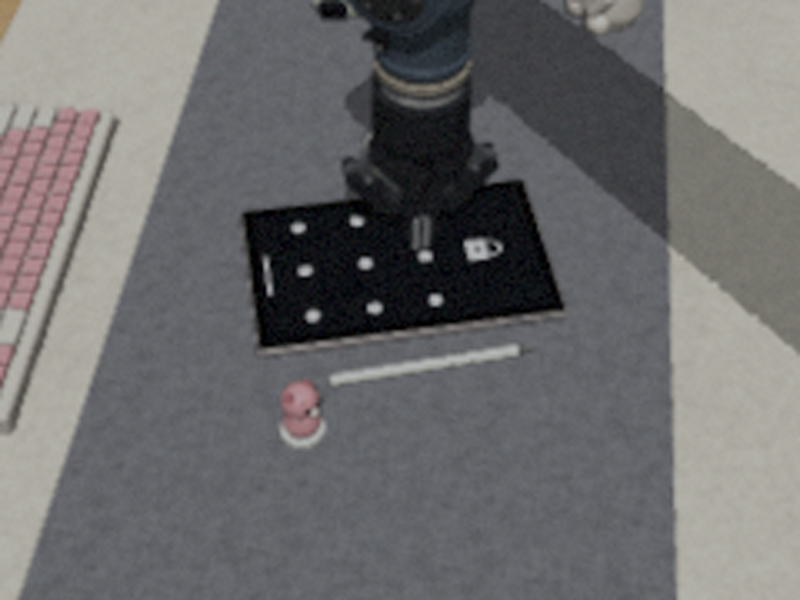

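The side view shows the fingertips just left of tc (zoomed 425,256). They're on the glass, and the tablet looks unmoved. I'll check that numerically.

```bash
cat >> loc.py <<'E'
def check(f,d0,box,skip=()):
    a=np.array(blobs(d0,box,90)); b=np.array(blobs(f,box,90))
    for p in a:
        if len(b)==0: break
        k=np.argmin(np.hypot(*(b[:,:2]-p[:2]).T)); q=b[k]
        if np.hypot(*(q-p)[:2])<4 and p[2]>=9: print('px',p[:2].round(),'moved mm',((ray(f,q[0],q[1],.014)-ray(f,p[0],p[1],.014))[:2]*1e3).round(1))
E
cat > chk.py <<'E'
from plant import get_obs,viewer
from loc import *
import pickle,sys
d=pickle.load(open('f0.pkl','rb'))
if len(sys.argv)>2: check(viewer.grab_frame('side'),d['side'],(235,180,305,217))
o=get_obs();print(o['clock'],o['tcp_pos'],o['wrist_force'],to(o,*fit[sys.argv[1]],.014))
E
python3 chk.py tr 1
```

```text
px [257. 186.] moved mm [-0.  0.]
px [239. 188.] moved mm [-0.  0.]
px [293. 194.] moved mm [-0.2 -0.2]
px [277. 196.] moved mm [ 0.1 -0.7]
px [259. 199.] moved mm [-0.1  0. ]
px [241. 201.] moved mm [-0. -0.]
px [280. 210.] moved mm [-0.  -0.1]
px [262. 212.] moved mm [ 0.1 -0.1]
px [243. 214.] moved mm [-0. -0.]
4.65 [ 0.54107303 -0.09062639  0.0140864 ] [ 0.95432796 -1.81269924  7.11451108] [ 0.04  -0.031  0.006 -0.038 -1.109 -0.007]
```

The tablet hasn't moved. Continuing along the top row.

Request:
carry_out:
  deltas:
    - [0.04,-0.03,0,-0.01,-0.12,0.02,1]
    - [0.04,-0.03,0,-0.02,-0.24,0.02,1]
    - [0.04,-0.03,0,-0.03,-0.36,0.02,1]
    - [0.04,-0.03,0,-0.035,-0.48,0.02,1]
    - [0.04,-0.03,0,-0.04,-0.6,0.02,1]

```text
clock: 5.28
tcp_pos: [0.5326, -0.0587, 0.0141]
orientation: [0.99, 0.139, 0.004, 0.003]
wrist_force: [1.3, -6.3, 7.3]
finger_gap: 0.0001
```

```bash
python3 chk.py tr
```

```text
5.275 [ 0.53255715 -0.05865225  0.0140835 ] [ 1.32322135 -6.26402904  7.30045575] [ 0.035 -0.04   0.01  -0.047 -0.558 -0.002]
```

Request:
carry_out:
  deltas:
    - [0.04,-0.04,0,-0.04,-0.12,0.02,1]
    - [0.04,-0.04,0,-0.06,-0.24,0.02,1]
    - [0.04,-0.04,0,-0.07,-0.36,0.02,1]
    - [0.04,-0.04,0,-0.07,-0.48,0.02,1]
    - [0.04,-0.04,0,-0.07,-0.58,0.02,1]

```text
clock: 5.9
tcp_pos: [0.5226, -0.0282, 0.0141]
orientation: [0.99, 0.139, 0.004, 0.002]
wrist_force: [1.8, -6.1, 8.3]
finger_gap: -0.0001
```

```bash
python3 chk.py tr 1; python3 chk.py bl
```

```text
px [257. 186.] moved mm [2.9 0.1]
px [239. 188.] moved mm [-0.  -0.1]
px [259. 199.] moved mm [0.4 0.5]
px [241. 201.] moved mm [-0.  0.]
px [280. 210.] moved mm [-4.3 -6.4]
px [262. 212.] moved mm [ 0.1 -0. ]
px [243. 214.] moved mm [-0. -0.]
5.95 [ 0.52226506 -0.02746085  0.01406617] [ 1.50029714 -4.12150744  8.62854986] [ 0.025 -0.038  0.015 -0.025 -0.011  0.001]
5.95 [ 0.52226506 -0.02746085  0.01406617] [ 1.50029714 -4.12150744  8.62854986] [ 0.025 -0.038  0.015  1.638  1.66   0.019]
```

The fingertips are at tr, within 2 mm. The unobstructed dots haven't moved; the outliers are dots the arm partly hides. Now the diagonal.

Request:
carry_out:
  deltas:
    - [0.03,-0.04,0,0.1,0.1,0.02,1]
    - [0.03,-0.04,0,0.2,0.2,0.02,1]
    - [0.03,-0.04,0,0.3,0.3,0.02,1]
    - [0.03,-0.04,0,0.4,0.4,0.02,1]
    - [0.03,-0.04,0,0.5,0.5,0.02,1]

```text
clock: 6.58
tcp_pos: [0.5488, -0.0437, 0.014]
orientation: [0.99, 0.14, -0.011, -0.006]
wrist_force: [-14.2, 5.7, 23.9]
finger_gap: -0.0003
```

```bash
python3 chk.py bl;python3 chk.py mc
```

```text
6.575 [ 0.54881874 -0.04367662  0.01398376] [-14.18930046   5.67915658  23.9055309 ] [-0.081  0.113  0.02   1.285  1.279 -0.044]
6.575 [ 0.54881874 -0.04367662  0.01398376] [-14.18930046   5.67915658  23.9055309 ] [-0.081  0.113  0.02   0.455  0.443 -0.015]
```

Moving outward raised the force to 24 N. I'll ease off before going on.

Request:
carry_out:
  deltas:
    - [-0.04,0.06,0,0.02,0.02,0.0,1]
    - [-0.08,0.11,0,0.03,0.03,0.005,1]

```text
clock: 6.82
tcp_pos: [0.5487, -0.0436, 0.0141]
orientation: [0.99, 0.139, -0.002, -0.001]
wrist_force: [-4.8, 2.3, 14.0]
finger_gap: -0.0005
```

```bash
python3 chk.py bl;python3 chk.py mc 1
```

```text
6.825 [ 0.54865832 -0.04360805  0.0140678 ] [-4.76334514  2.33829308 13.99962783] [-0.018  0.025  0.019  1.288  1.281 -0.008]
px [239. 188.] moved mm [-0.  0.]
px [293. 194.] moved mm [-0.2 -0.1]
px [277. 196.] moved mm [-1.3  0.8]
px [259. 199.] moved mm [0.4 0.3]
px [241. 201.] moved mm [0. 0.]
px [280. 210.] moved mm [ 0. -0.]
px [262. 212.] moved mm [ 0.1 -0.2]
px [243. 214.] moved mm [-0.  -0.1]
6.875 [ 0.54861095 -0.04359638  0.01404748] [-4.14529399  2.3472323  10.78331917] [-0.017  0.023  0.02   0.458  0.446 -0.002]
```

Request:
carry_out:
  deltas:
    - [-0.02,0.02,0,0.08,0.08,0.01,1]
    - [-0.02,0.02,0,0.16,0.16,0.0,1]
    - [-0.02,0.02,0,0.24,0.24,0.0,1]

```text
clock: 7.25
tcp_pos: [0.5622, -0.0514, 0.0141]
orientation: [0.99, 0.14, -0.005, -0.002]
wrist_force: [-7.8, 4.3, 14.1]
finger_gap: 0.0005
```

```bash
python3 chk.py bl;python3 chk.py mc
```

```text
7.25 [ 0.56217325 -0.0513798   0.01405027] [-7.79725732  4.31824448 14.09636629] [-0.03   0.049  0.021  1.107  1.095 -0.014]
7.25 [ 0.56217325 -0.0513798   0.01405027] [-7.79725732  4.31824448 14.09636629] [-0.03   0.049  0.021  0.277  0.259 -0.003]
```

Request:
carry_out:
  deltas:
    - [-0.03,0.04,0,0.1,0.1,0.0,1]
    - [-0.03,0.04,0,0.18,0.18,0.0,1]
    - [-0.03,0.04,0,0.26,0.26,-0.005,1]
    - [-0.03,0.04,0,0.34,0.34,-0.01,1]

```text
clock: 7.75
tcp_pos: [0.586, -0.0645, 0.0142]
orientation: [0.99, 0.14, -0.002, -0.001]
wrist_force: [-1.1, -0.1, 0.0]
finger_gap: 0.0
```

```bash
python3 chk.py bl;python3 chk.py mc
```

```text
7.75 [ 0.5859742  -0.064455    0.01417204] [-1.10208628 -0.05258536  0.01523491] [-0.01   0.023  0.023  0.786  0.776 -0.002]
7.75 [ 0.5859742  -0.064455    0.01417204] [-1.10208628 -0.05258536  0.01523491] [-0.01   0.023  0.023 -0.044 -0.061  0.003]
```

The force dropped to 0 at about mc, so I'll press lightly on mc before continuing.

Request:
carry_out:
  deltas:
    - [-0.01,0.02,0,-0.04,-0.05,0.01,1]
    - [-0.01,0.02,0,-0.05,-0.06,0.025,1]
    - [-0.01,0.02,0,-0.05,-0.06,0.025,1]

```text
clock: 8.12
tcp_pos: [0.5856, -0.0633, 0.0141]
orientation: [0.99, 0.14, 0.004, 0.002]
wrist_force: [3.0, -2.9, 6.1]
finger_gap: 0.0003
```

```bash
python3 chk.py bl;python3 chk.py mc
```

```text
8.125 [ 0.5855928  -0.06327686  0.01408796] [ 3.02328698 -2.92985112  6.1453887 ] [ 0.029 -0.038  0.023  0.787  0.797  0.011]
8.125 [ 0.5855928  -0.06327686  0.01408796] [ 3.02328698 -2.92985112  6.1453887 ] [ 0.029 -0.038  0.023 -0.044 -0.04   0.001]
```

Request:
carry_out:
  deltas:
    - [0.02,-0.02,0,0.09,0.09,0.02,1]
    - [0.02,-0.02,0,0.17,0.17,0.01,1]
    - [0.0,0.0,0,0.25,0.25,0.005,1]
    - [0.0,0.0,0,0.33,0.33,0.0,1]

```text
clock: 8.62
tcp_pos: [0.6055, -0.0745, 0.0141]
orientation: [0.99, 0.14, -0.001, -0.0]
wrist_force: [-3.3, 1.8, 4.6]
finger_gap: -0.0002
```

```bash
python3 chk.py bl
```

```text
8.625 [ 0.60550141 -0.07454421  0.01413504] [-3.29232826  1.76312038  4.61597745] [-0.005  0.008  0.025  0.519  0.525  0.001]
```

Request:
carry_out:
  deltas:
    - [0,0,0,0.07,0.07,0.012,1]
    - [0,0,0,0.13,0.13,0.01,1]
    - [0,0,0,0.19,0.19,0.01,1]

```text
clock: 9.0
tcp_pos: [0.6124, -0.0787, 0.0141]
orientation: [0.99, 0.14, -0.008, -0.004]
wrist_force: [-12.1, 5.8, 18.0]
finger_gap: -0.0001
```

```bash
python3 chk.py bl 1
```

```text
px [274. 184.] moved mm [ 0. -0.]
px [257. 186.] moved mm [-0.3  0.4]
px [239. 188.] moved mm [0.2 0.6]
px [293. 194.] moved mm [-0.2 -0.1]
px [277. 196.] moved mm [0.1 0. ]
px [259. 199.] moved mm [-0.1 -0.1]
px [241. 201.] moved mm [-0. -0.]
px [280. 210.] moved mm [-0.1 -0. ]
px [262. 212.] moved mm [ 0.1 -0.2]
px [243. 214.] moved mm [-0.  -0.1]
9.05 [ 0.61378978 -0.07947959  0.0140639 ] [-9.28265341  4.01909912 15.8248241 ] [-0.053  0.071  0.027  0.409  0.407 -0.008]
```

Request:
carry_out:
  deltas:
    - [-0.04,0.06,0,0.08,0.08,0.0,1]
    - [-0.04,0.06,0,0.15,0.15,0.0,1]
    - [-0.04,0.06,0,0.22,0.22,0.0,1]

```text
clock: 9.43
tcp_pos: [0.6239, -0.0855, 0.0141]
orientation: [0.99, 0.14, -0.007, -0.004]
wrist_force: [-10.5, 5.0, 15.9]
finger_gap: 0.0
```

```bash
python3 chk.py bl
```

```text
9.425 [ 0.62394821 -0.08547882  0.01406301] [-10.53715472   5.01020341  15.92977295] [-0.063  0.078  0.029  0.274  0.264 -0.006]
```

Request:
carry_out:
  deltas:
    - [-0.04,0.06,0,0.09,0.09,0.0,1]
    - [-0.04,0.06,0,0.16,0.16,0.0,1]
    - [-0.04,0.06,0,0.24,0.23,-0.002,1]
    - [-0.04,0.06,0,0.3,0.29,-0.002,1]

```text
clock: 9.93
tcp_pos: [0.6408, -0.0946, 0.0141]
orientation: [0.99, 0.141, -0.007, -0.005]
wrist_force: [-8.7, 4.2, 15.5]
finger_gap: 0.0001
```

```bash
python3 chk.py bl
```

```text
9.925 [ 0.64075056 -0.09456383  0.01406779] [-8.65415898  4.24862601 15.5251053 ] [-0.067  0.075  0.031  0.047  0.041  0.   ]
```

The fingertips are on bl at 15 N. Now the bottom row, in −y.

Request:
carry_out:
  deltas:
    - [-0.06,0.07,0,0.02,0.0,0.01,1]
    - [-0.06,0.07,0,0.03,-0.1,0.01,1]
    - [-0.06,0.07,0,0.03,-0.2,0.015,1]
    - [-0.06,0.07,0,0.03,-0.3,0.015,1]

```text
clock: 10.42
tcp_pos: [0.6391, -0.0777, 0.0141]
orientation: [0.99, 0.141, 0.001, 0.001]
wrist_force: [1.2, -3.6, 5.1]
finger_gap: 0.0
```

```bash
python3 chk.py br
```

```text
10.425 [ 0.63909951 -0.07773611  0.01413432] [ 1.20857963 -3.62980295  5.07885399] [ 0.012 -0.013  0.032  0.005 -1.348 -0.   ]
```

Request:
carry_out:
  deltas:
    - [0.01,-0.01,0,0,-0.11,0.02,1]
    - [0.01,-0.01,0,0,-0.22,0.02,1]
    - [0.01,-0.01,0,0,-0.33,0.02,1]
    - [0.01,-0.01,0,0,-0.44,0.02,1]
    - [0.01,-0.01,0,0,-0.55,0.02,1]

```text
clock: 11.05
tcp_pos: [0.6324, -0.0475, 0.0141]
orientation: [0.99, 0.141, 0.003, 0.002]
wrist_force: [1.6, -5.6, 6.5]
finger_gap: 0.0003
```

```bash
python3 chk.py br
```

```text
11.05 [ 0.63243257 -0.04752167  0.01411777] [ 1.61259091 -5.62331933  6.47245148] [ 0.027 -0.031  0.035 -0.028 -0.834 -0.002]
```

On bc, 2 mm off the line, at 6.5 N. Continuing.

Request:
carry_out:
  deltas:
    - [0.02,-0.02,0,-0.02,-0.11,0.02,1]
    - [0.02,-0.02,0,-0.04,-0.22,0.02,1]
    - [0.02,-0.02,0,-0.04,-0.33,0.02,1]
    - [0.02,-0.02,0,-0.04,-0.44,0.02,1]
    - [0.02,-0.02,0,-0.04,-0.55,0.02,1]

```text
clock: 11.68
tcp_pos: [0.6237, -0.018, 0.0141]
orientation: [0.99, 0.141, 0.004, 0.002]
wrist_force: [1.4, -5.1, 6.7]
finger_gap: 0.0
```

```bash
python3 chk.py br
```

```text
11.675 [ 0.62365512 -0.01801381  0.01408901] [ 1.36420071 -5.10246016  6.68939951] [ 0.034 -0.041  0.038 -0.024 -0.321 -0.001]
```

Request:
carry_out:
  deltas:
    - [0.02,-0.02,0,-0.02,-0.11,0.02,1]
    - [0.02,-0.02,0,-0.04,-0.22,0.02,1]
    - [0.02,-0.02,0,-0.04,-0.33,0.02,1]
    - [0.02,-0.02,0,-0.04,-0.36,0.02,1]
    - [0.02,-0.02,0,-0.04,-0.36,0.02,1]

```text
clock: 12.3
tcp_pos: [0.6179, 0.0011, 0.0141]
orientation: [0.99, 0.141, 0.005, 0.002]
wrist_force: [1.7, -4.2, 8.4]
finger_gap: -0.0001
```

```bash
python3 chk.py br
```

```text
12.3 [0.61786305 0.0011121  0.01409315] [ 1.7375828  -4.2336571   8.39980286] [ 0.034 -0.05   0.041 -0.021  0.012  0.001]
```

On br, 1.5 mm off centre, at 8.4 N. Lifting off straight up.

Request:
carry_out:
  deltas:
    - [0,0,0,0,0,-0.1,1]
    - [0,0,0,0,0,-0.4,1]
    - [0,0,0,0,0,-0.9,1]
    - [0,0,0,0,0,-1.6,1]
    - [0,0,0,0,0,-2.2,1]

```text
clock: 12.92
tcp_pos: [0.6161, 0.0021, 0.148]
orientation: [0.99, 0.141, 0.005, 0.002]
wrist_force: [0.8, -1.4, -0.4]
finger_gap: -0.0002
```

Request:
carry_out:
  deltas:
    - [0,0,0,0,0,-0.4,1]
    - [0,0,0,0,0,-0.4,1]

```text
clock: 13.18
tcp_pos: [0.6169, 0.0025, 0.1748]
orientation: [0.99, 0.142, 0.007, 0.003]
wrist_force: [0.1, 0.2, -0.3]
finger_gap: -0.0002
```

```bash
python3 chk.py br 1; python3 - <<'E'
from plant import viewer
import cv2
f=viewer.grab_frame('side');cv2.imwrite('pics/s9.png',f['img'][:,:,::-1])
E
```

```text
px [274. 184.] moved mm [ 0. -0.]
px [257. 186.] moved mm [-0.1 -0.2]
px [239. 188.] moved mm [-0. -0.]
px [293. 194.] moved mm [-0.1 -0.1]
px [277. 196.] moved mm [ 0.1 -0. ]
px [259. 199.] moved mm [-0.1 -0.1]
px [241. 201.] moved mm [-0.  0.]
px [280. 210.] moved mm [-0. -0.]
px [262. 212.] moved mm [ 0.1 -0.1]
px [243. 214.] moved mm [-0. -0.]
13.225 [0.61579332 0.00252214 0.17297256] [ 0.15599208  0.60147617 -0.55742427] [ 0.034 -0.058  0.043 -0.021  0.029  2.65 ]
```

View pics/s9.png

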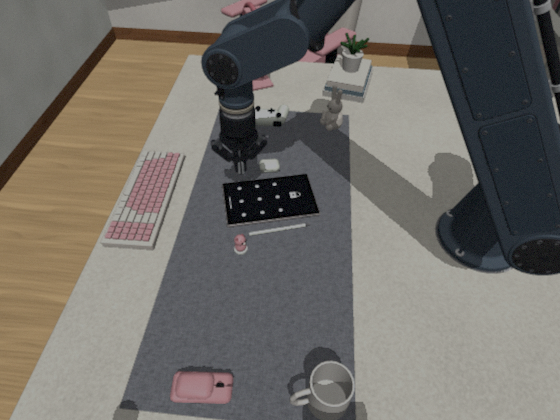

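The side view shows the tablet at (270,199), the stylus at (278,229), the figure at (240,244), the earbuds at (269,166) and the other items where they were at the start. Handing in.

```bash
python3 -c "
from plant import env; print(env.hand_in())"
```

```text
the job is handed in; nothing more can be done
None
```

I drew the Z with closed fingertips (tl → tc → tr → mc → bl → bc → br), lifted off and handed in at about 13 s. No verdict is reported.

**Position:** The top, side and wrist cameras agreed on the dots to within about 2 mm. At each dot where I stopped to check (all but tc), the fingertips were within about 4 mm of its centre.

**Tablet and surroundings:** After lift-off, every dot in the side view was within about 0.2 mm of its starting position. I checked the other items only by eye in the side view, and they looked unmoved.

**Force:**
- **Rows:** about 5–8 N, measured at the end of each move.
- **Diagonal:** the force ran unevenly. It peaked at 24 N on bare glass between tr and mc, then fell to about 0 N roughly 4 mm past mc.
- **Re-press at mc:** because of that drop, I pressed again on mc at 6 N before going on. Contact may therefore have been lost briefly there.
- **Not seen:** force within a move was not recorded, so contact at tc and over the gaps is partly inferred from the readings on either side.

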